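# Wind the music box for the farewell pie

## Task

Get the wooden music box ready for the farewell pie. Seat it flat, key up, in the pocket of the dark one-handed holding board, let go, and there wind its key clockwise in repeated part-turns until it comes up against its stop; then lift the wound box out by its body and set it down gently, upright and in the middle of the white cake stand, either way round. Leave everything else on the table where it is.

Things in the scene. Friction and masses are not known exactly. Their poses are not given: they have to be found in the camera images.
- music_box: Wooden music box on the table, key up: block 130 mm long (x), 60 wide (y), 55 high (z), about 0.45 kg. Origin: centre of its underside. The steel winding key stands on top, 35 mm from the middle towards +x, reaching 36 mm above the top; the top is bare at -x. Good body grasp: across the width, 20 mm from the middle towards -x, fingertips 25 mm below the top.
- key (a joint): How far the key is wound, rad: 0 run down, 4.2 fully wound, where it meets a hard stop. It grows as the key is turned clockwise seen from above. It starts part wound, 1.8 to 2.9 rad short of the stop. A spring resists with 0.08 to 0.13 N m; the key stays where it is let go.
- key_grip (a point): Centre of the key's flat wings, on the key's vertical axis, 24 mm above the box's top. The wings are a flat steel plate 52 mm wide (along this point's x), 9 mm thick (along y) and 24 mm high (12 to 36 mm above the box's top): pinch the thickness from above.
- holder: Holding board, fixed to the table: dark grey plate 190 mm (x) by 112 mm (y), 12 mm thick, with six aluminium cleats 18 mm high above it that frame a rectangular pocket 140 mm (x) by 70 mm (y). The middle 58 mm of each long side is open. The box fits in either way round and cannot spin there. Origin at the centre of the underside.
- pocket (a point): Centre of the pocket's floor (top of the dark plate, 12 mm above the table); x along the pocket's length.
- cake_stand: White ceramic cake stand, fixed: round flat plate 176 mm across, its top 60 mm above the table, on a short stem and a foot 110 mm across. Origin at the centre of the foot's underside.
- stand_top (a point): Centre of the cake stand's flat top.
- pie: Bystander: pie in a foil dish 216 mm across, 40 mm high; origin at the centre of its underside.
- salad_bowl: Bystander: black bowl 160 mm across, 60 mm high; origin at the centre of its underside.
- paper_cup: Bystander: white cup 76 mm across, 90 mm high; origin at the centre of its underside.
- water_bottle: Bystander: blue drinking bottle 68 mm across, 190 mm high; origin at the centre of its underside.
- pill_box: Bystander: flat seven-day pill box 35 by 150 mm (y), 24 mm high; origin at the centre of its underside.
- tape_roll: Bystander: roll of white tape lying flat, 90 mm across, 24 mm high; origin at the centre of its underside.
- stapler: Bystander: stapler 140 mm long (x), 45 mm high; origin at the centre of its underside.
Not all that is in view belongs to the job. There is more than one size of the cake_stand; the one meant has the size given above.

How it is judged:
By the outcome, as a careful person would: the job done as asked, in the order asked, and still so for the second after the job is handed in, with the robot touching nothing.
It also fails if it takes over 72 s, if anything falls off the work surface, if the arm or the gripper's body presses on something with over 40 N, if the wrist force passes 120 N, or if a joint passes its speed limit or range.

## Robot

A 6-joint arm with a two-finger parallel gripper is mounted at the origin on the work surface. World frame = base frame: x ahead of the robot, y to its left, z up, the work surface at z = 0. Lengths are in m, angles in rad, forces in N, time in s.
With the tool pointing down it reaches from about 0.325 to 0.75 m from the base axis. Payload 7.6 kg.
Tool frame: the origin (TCP) lies at the very end of the fingers, on their centre line; the grasp point (between the pads) lies 19 mm behind it; z points along the fingers, y is the line along which they close (so a half turn about z gives the same grasp; the last joint's range is limited). The gripper opens to 85 mm and grips with 20 to 120 N. Pads are 22 mm wide; open, the fingers measure 114 mm over their backs; the gripper's body (76 mm by 85 mm) begins 54 mm behind the grasp point. The pads swing forward as they close: fully open they stand 13 mm farther back than shut.
Start: joints at [1.242, 0.052, 1.401, -0, 1.689, -0.07], TCP at [0.134, 0.508, 0.231] pointing down, gripper open.
Joint ranges: [-2.9, 2.9], [-0.91, 2.17], [0.12, 2.37], [-1.06, 4.2], [0.26, 2.73], [-2.93, 2.93]. Speed limits (rad/s): [2.57, 2.57, 3.01, 3.14, 3.14, 3.14].

## Interface

Orientations are given as a unit quaternion [w, x, y, z].
In Python, from plant import ctrl, optics, sign_off, nets gives the robot as it stands.
- The arm moves only by the shell command python3 -m creep 'ROWS' [FORCE]. ROWS is JSON, a list of rows, each a list of 7 numbers: the shift along the world's x, y, z in cm, then the turn, a rotation vector about the world's x, y, z in rad, then the opening, from 0 (shut) to 1 (fully open). In form: [[tx, ty, tz, rx, ry, rz, jaw], ...]. A call has 1 to 12 rows; each row is the pose to reach, as a shift and turn from the pose commanded when the call began; what a row does not reach only later rows make up. A row lasts 1/10 s, in which the tool goes at most 50 mm and 8.59 degrees, less where a joint would pass 70% of its speed; a pose out of reach is approached as far as the arm can. A call with a gripper value outside its range is refused whole. The fingers move at their own pace and stop on an object; FORCE is the grip in N (left out, the last holds). Time passes only in rows, so rows that repeat a pose let the fingers close. It gives the time, the measured TCP pose, the force, the opening and the grip force at its end, in the units of the state.
- ctrl.state(): the state, without advancing time (a new reading comes with each control period).
- optics.capture(name): name is "scene" or "top" or "wrist"; returns a dict with "color" (400x640x3 uint8, red, green, blue), "fx", "fy", "cx", "cy" (pixels), "T" (4x4, takes a point from camera to world coordinates). Camera axes: x right, y down, z forward; pixel columns grow to the right and rows downward; lengths in m; the calibration is good to about 2 mm. The wrist camera is an equidistant fisheye: a pixel r from the principal point sees the ray r / f radians off the axis. A picture is of the moment at which its call begins. There is no depth.
- sign_off(): hands the job in; it is judged then, once.
Trained networks look in a picture, given as the dict that the camera call returned (one of the last four; its "shot" number tells which), for a name from the list of things; names that differ only in an ending like _2 or _b are one class to them, and where a whole thing is asked for, a point or a joint stands for the part that bears it (a point fixed in the world has none). Each returns a list of dicts, best first, with "score" (0 to 1); they miss things now and then, are a little off and sometimes report something else, mostly with a low value. They report only what shows in the picture. A call takes as long as a camera call. They do not tell look-alikes from the thing itself.
- nets.recognise(query, picture): "at" ([x, y, z] in m, in world coordinates, good to about 4 mm: the middle of the surface that is visible of it).
The state is a dict: "t": time; "qpos": joint angles; "joint_velocities": joint speeds; "effort": joint torques, N m; "eef_pos": TCP position; "eef_rot": TCP orientation; "ft_force": force on the tool from outside, world axes, zero at the start; "wrist_torque": the same for the moment, N m; "opening": finger opening in m; "finger_force": force on a finger pad.
Only numpy, scipy, OpenCV 4.12 (cv2) and the standard library are available. Lean on these libraries where they do the work, as an engineer would, in place of code of your own. Each camera call takes 0.05 s, during which the arm holds its last target. There are 200 camera calls.

## Working session

There is one attempt and no reset: what is moved stays moved. The work goes in short steps, Python scripts to look and compute and a shell command to move; the robot and the scene stay as the last step left them, time stands still between calls to the robot, and variables do not carry over. Pictures are saved under pics/ and viewed, at most 10 in all, crops included, and the job is handed in when it is done.

```bash
mkdir -p pics; ls; cat > h.py <<'E'
import numpy as np,cv2
from plant import ctrl,optics,nets
def save(p,n,crop=None,s=1):
    im=p["color"][:,:,::-1]
    if crop: im=im[crop[1]:crop[3],crop[0]:crop[2]]
    if s!=1: im=cv2.resize(im,None,fx=s,fy=s,interpolation=cv2.INTER_CUBIC)
    cv2.imwrite("pics/"+n+".png",im)
def proj(p,X):
    T=np.array(p["T"]);c=T[:3,:3].T@(np.array(X)-T[:3,3]);return np.round([p["fx"]*c[0]/c[2]+p["cx"],p["fy"]*c[1]/c[2]+p["cy"]],1)
def ray(p,u,v,fish=False):
    a=(u-p["cx"])/p["fx"];b=(v-p["cy"])/p["fy"]
    if fish:
        r=np.hypot(a,b);d=np.array([a/r*np.sin(r),b/r*np.sin(r),np.cos(r)]) if r>0 else np.array([0,0,1.])
    else: d=np.array([a,b,1.])
    T=np.array(p["T"]);d=T[:3,:3]@d;return T[:3,3],d/np.linalg.norm(d)
def onz(p,u,v,z,fish=False):
    o,d=ray(p,u,v,fish);return np.round(o+d*(z-o[2])/d[2],4)
def tri(a,b):
    # a,b=(o,d): midpoint and gap
    A=np.stack([a[1],-b[1]],1);t=np.linalg.lstsq(A,b[0]-a[0],rcond=None)[0]
    P=a[0]+t[0]*a[1];Q=b[0]+t[1]*b[1];return np.round((P+Q)/2,4),round(np.linalg.norm(P-Q),4)
E
python3 - <<'E'
from h import *
s=optics.capture("scene");t=optics.capture("top")
save(s,"scene0",s=1.25);save(t,"top0",s=1.25)
for n in ["music_box","key","holder","cake_stand","pie","salad_bowl","paper_cup","water_bottle","pill_box","tape_roll","stapler"]:
    for nm,p in (("s",s),("t",t)):
        print(n,nm,[(np.round(d["at"],3).tolist(),round(d["score"],2),proj(p,d["at"]).tolist()) for d in nets.recognise(n,p)][:3])
print(ctrl.state())
E
```

```text
pics
music_box s [([0.575, 0.034, 0.056], 0.63, [322.8, 232.9])]
music_box t [([0.56, 0.025, 0.056], 0.88, [310.7, 182.6]), ([0.418, 0.308, 0.062], 0.36, [219.0, 223.9])]
key s []
key t []
holder s [([0.465, -0.294, 0.012], 0.86, [288.7, 175.0])]
holder t [([0.454, -0.304, 0.009], 0.96, [410.2, 220.4])]
cake_stand s [([0.426, 0.31, 0.058], 0.97, [437.7, 266.3]), ([0.237, 0.363, 0.042], 0.71, [498.8, 247.9])]
cake_stand t [([0.416, 0.31, 0.058], 0.82, [218.8, 224.5]), ([0.233, 0.358, 0.04], 0.79, [200.4, 283.0])]
pie s [([0.721, 0.286, 0.036], 0.71, [341.0, 329.6])]
pie t [([0.711, 0.281, 0.036], 0.66, [234.5, 136.3])]
salad_bowl s [([0.707, -0.296, 0.031], 0.58, [223.9, 199.2]), ([0.388, 0.028, 0.025], 0.58, [370.6, 211.7])]
salad_bowl t [([0.459, -0.495, 0.024], 0.36, [469.1, 220.0])]
paper_cup s [([0.782, 0.011, 0.058], 0.66, [253.0, 263.7])]
paper_cup t [([0.455, -0.302, 0.008], 0.66, [409.4, 219.9])]
water_bottle s [([0.614, 0.487, 0.123], 0.66, [451.4, 345.7])]
water_bottle t [([0.58, 0.464, 0.119], 0.56, [168.2, 167.7])]
pill_box s [([0.388, 0.027, 0.025], 0.72, [370.3, 211.5])
[... 436 characters left out ...]
8])]
{'t': 1.2, 'qpos': array([ 1.24167225e+00,  5.21786213e-02,  1.40070517e+00, -5.29389661e-05,
        1.68857747e+00, -7.02787731e-02]), 'joint_velocities': array([-0.00039383, -0.00099259,  0.00099971,  0.00030686,  0.00217371,
       -0.00020761]), 'effort': array([ 1.26994673e-04, -3.81547487e+01, -3.60311902e+01,  2.74009022e-05,
        2.79857722e-04,  1.46580373e-05]), 'eef_pos': array([0.13437006, 0.50753679, 0.23133192]), 'eef_rot': array([3.87957199e-05, 1.29064728e-01, 9.91636169e-01, 5.91742634e-05]), 'ft_force': array([-0.50440678, -0.64327693,  0.4792318 ]), 'wrist_torque': array([ 0.02105285, -0.04588675,  0.05679762]), 'finger_force': 0.0, 'opening': 0.08534436032403107}
```

View pictures.

View pics/scene0.png

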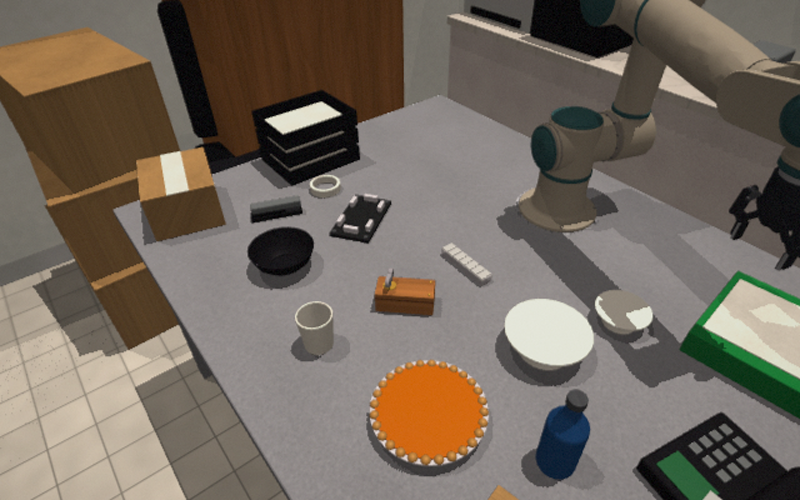

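View pics/top0.png

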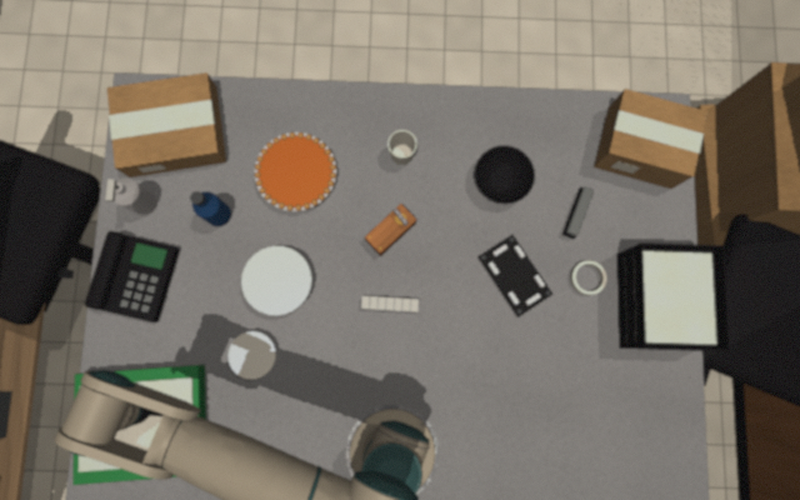

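Two cake stands are in view: the large one at top0 px (277,281) and the small one at (252,354). By proportion to the 216 mm pie (84 px), the large one is about 180 mm and the small one about 128 mm, so the large one fits. I'll check this in a crop and measure both.

```bash
python3 - <<'E'
from h import *
t=optics.capture("top");save(t,"stands",(150,170,330,320),4)
print(np.round(t["T"],3),t["fx"],t["cx"])
hsv=cv2.cvtColor(t["color"],cv2.COLOR_RGB2HSV)
m=((hsv[...,1]<40)&(hsv[...,2]>170)).astype(np.uint8)
n,l,s,c=cv2.connectedComponentsWithStats(m)
for i in range(1,n):
    if s[i,4]>300:print(s[i],c[i], onz(t,*c[i],.06), np.round(np.linalg.norm(onz(t,s[i,0],c[i][1],.06)-onz(t,s[i,0]+s[i,2],c[i][1],.06)),3))
E
python3 -m creep '[[14,-10,6,0,0,0,1],[28,-20,6,0,0,0,1],[28,-20,6,0,0,0,1],[28,-20,6,0,0,0,1],[28,-20,6,0,0,0,1],[28,-20,6,0,0,0,1],[28,-20,6,0,0,0,1],[28,-20,6,0,0,0,1],[28,-20,6,0,0,0,1]]'
python3 - <<'E'
from h import *
w=optics.capture("wrist");save(w,"w1",s=1.25);print(np.round(w["T"],3),w["fx"],w["cx"],w["cy"])
for n in ["music_box","cake_stand","holder","key"]:
    print(n,[(np.round(d["at"],3).tolist(),round(d["score"],2)) for d in nets.recognise(n,w)][:3])
E
```

```text
[[ 0.028 -0.986  0.163  0.258]
 [-0.999 -0.032 -0.019 -0.004]
 [ 0.024 -0.162 -0.986  1.621]
 [ 0.     0.     0.     1.   ]] 495.7501307486315 328.7103093340059
[  85   80   85   31 1549] [128.05035507  95.20077469] [0.8306 0.6314 0.06  ] 0.275
[ 493   89   69   33 1056] [526.94981061 104.99621212] [ 0.8454 -0.6841  0.06  ] 0.232
[ 193  197   56   55 2381] [220.53632927 224.01973961] [0.4175 0.3039 0.06  ] 0.175
[ 515  201   58   74 3905] [542.99513444 237.95288092] [ 0.4043 -0.7191  0.06  ] 0.187
[290 238  45  11 379] [311.68865435 242.77572559] [0.3671 0.0155 0.06  ] 0.141
[112 303  42  19 430] [137.82325581 309.75581395] [0.1477 0.538  0.06  ] 0.127
[ 93 334  35  25 461] [112.80260304 346.33839479] [0.0384 0.603  0.06  ] 0.104
t: 2.15
eef_pos: [0.4149, 0.3069, 0.2912]
eef_rot: [-0.0, 0.13, 0.991, 0.0]
ft_force: [-0.0, -0.3, -0.6]
opening: 0.0852
finger_force: 0.0
[[ 0.257  0.919  0.297  0.339]
 [ 0.966 -0.245 -0.079  0.327]
 [ 0.     0.308 -0.951  0.435]
 [ 0.     0.     0.     1.   ]] 309.70691628693146 316.9139576951975 200.0608252160767
music_box [([0.527, 0.052, 0.052], 0.71), ([0.669, -0.32, 0.05], 0.52), ([0.459, -0.293, 0.012], 0.45)]
cake_stand [([0.241, 0.357, 0.045], 0.73), ([0.411, 0.306, 0.06], 0.72), ([0.46, -0.294, 0.01], 0.53)]
holder [([0.46, -0.295, 0.011], 0.72), ([0.67, -0.324, 0.045], 0.39)]
key [([0.458, -0.296, 0.011], 0.6)]
```

View pics/stands.png

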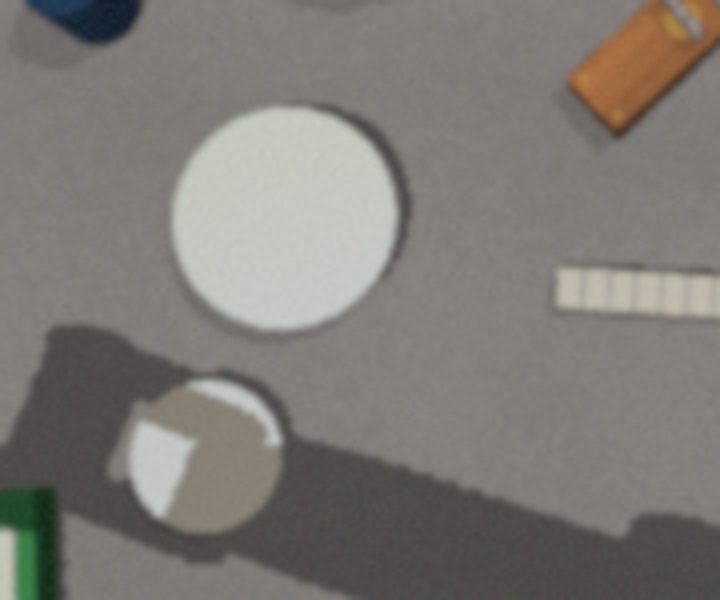

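View pics/w1.png

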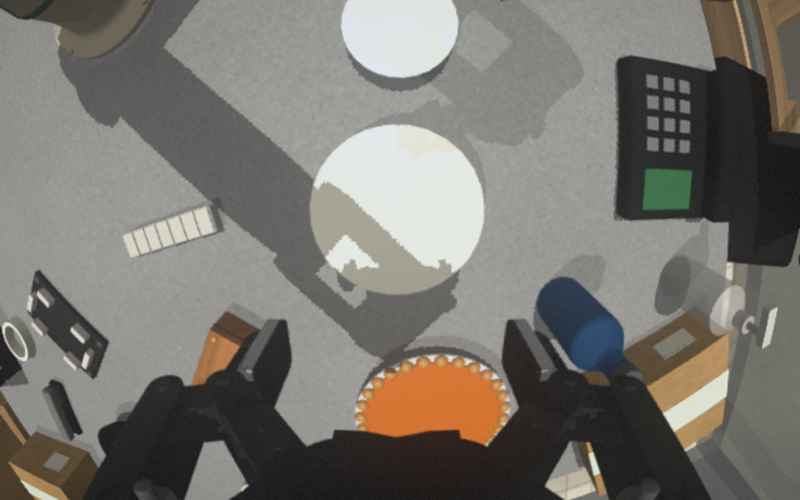

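The crop confirms it: the large plate (top px 220,224) is 175 mm across at about (0.417, 0.304), and the other is about 120 mm. In w1 the large stand is centred at px (398,210), and the box is half hidden at (225,345). I'll move to the box next.

```bash

python3 -m creep '[[2,-13,0,0,0,0,1],[5,-26,0,0,0,0,1],[5,-26,0,0,0,0,1],[5,-26,0,0,0,0,1],[5,-26,0,0,0,0,1],[5,-26,0,0,0,0,1],[5,-26,0,0,0,0,1],[5,-26,0,0,0,0,1]]'
python3 - <<'E'
from h import *
import pickle
w=optics.capture("wrist");save(w,"w2",s=1.25);pickle.dump(w,open("w2.pkl","wb"))
E
python3 -m creep '[[4,2,0,0,0,0,1],[8,2,0,0,0,0,1],[8,2,0,0,0,0,1],[8,2,0,0,0,0,1]]'
python3 - <<'E'
from h import *
import pickle
w=optics.capture("wrist");save(w,"w3",s=1.25);pickle.dump(w,open("w3.pkl","wb"))
E
```

```text
t: 3.2
eef_pos: [0.4641, 0.0484, 0.2913]
eef_rot: [0.0, 0.129, 0.992, 0.0]
ft_force: [0.0, -0.4, 0.1]
opening: 0.0855
finger_force: 0.0
t: 3.65
eef_pos: [0.5442, 0.0691, 0.2902]
eef_rot: [-0.001, 0.128, 0.992, -0.0]
ft_force: [0.3, 0.0, 0.2]
opening: 0.0856
finger_force: 0.0
```

View pics/w2.png

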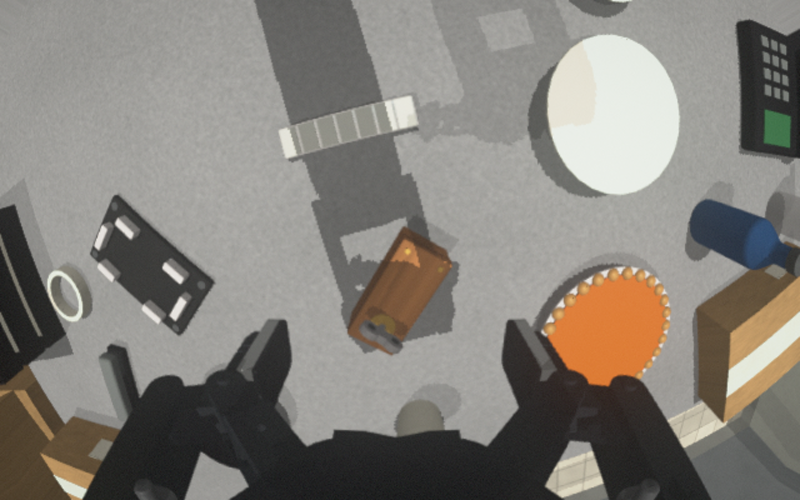

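View pics/w3.png

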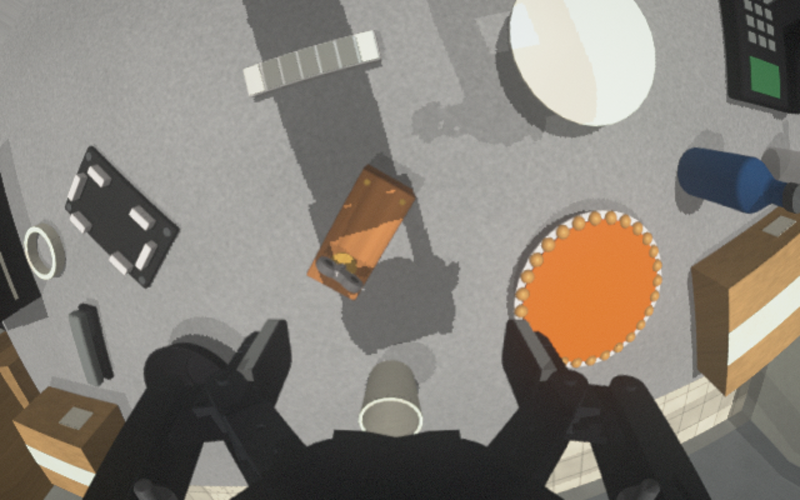

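In w2 the box lies around px (400,290), with its key end at (378,335) and bare end at (425,245). The holder is at (150,265). In w3 the box is at (360,230) and the holder at (122,215). I'll fit outlines of box and stand with free height in both views, then take two close views of the holder.

```bash
cat > fit.py <<'E'
from h import *
from scipy.optimize import minimize
def fproj(p,X):
    T=np.array(p["T"]);c=(np.atleast_2d(X)-T[:3,3])@T[:3,:3];n=np.hypot(c[:,0],c[:,1]);th=np.arctan2(n,c[:,2])
    return np.stack([p["fx"]*th*c[:,0]/n+p["cx"],p["fy"]*th*c[:,1]/n+p["cy"]],1)
def comp(m,seed):
    m=cv2.morphologyEx(m.astype(np.uint8),cv2.MORPH_CLOSE,np.ones((5,5)))
    n,l,s,c=cv2.connectedComponentsWithStats(m)
    d=[np.hypot(*(c[i]-seed)) if s[i,4]>80 else 1e9 for i in range(n)];d[0]=1e9
    m=(l==int(np.argmin(d))).astype(np.uint8)
    cs,_=cv2.findContours(m,cv2.RETR_EXTERNAL,cv2.CHAIN_APPROX_NONE);o=np.zeros_like(m);cv2.drawContours(o,cs,-1,1,-1);return o
def render(p,pts,S=4):
    h=cv2.convexHull(pts.astype(np.float32));o=np.zeros((400*S,640*S),np.uint8)
    cv2.fillConvexPoly(o,np.round(((h+.5)*S-.5)*16).astype(np.int32),1,shift=4)
    return cv2.resize(o.astype(np.float32),(640,400),interpolation=cv2.INTER_AREA)
def boxpts(q,L,W):
    x,y,a,z0,z1=q;R=np.array([[np.cos(a),-np.sin(a)],[np.sin(a),np.cos(a)]])
    c=np.array([[i*L/2,j*W/2] for i in(1,-1) for j in(1,-1)])@R.T+[x,y]
    return np.array([[*v,z] for v in c for z in(z0,z1)])
def diskpts(x,y,z,r):
    t=np.linspace(0,6.283,90);return np.stack([x+r*np.cos(t),y+r*np.sin(t),z+0*t],1)
def fit(model,q0,step,views):
    f=lambda q:sum(np.abs(render(p,fproj(p,model(q)))-m).sum() for p,m in views)
    s=np.vstack([q0]+[np.array(q0)+np.eye(len(q0))[i]*step[i] for i in range(len(q0))])
    r=minimize(f,q0,method="Nelder-Mead",options=dict(initial_simplex=s,maxiter=250,xatol=1e-4,fatol=.5))
    return r.x,r.fun,sum(m.sum() for _,m in views)
E
cat > a.py <<'E'
from fit import *
import pickle
ps=[pickle.load(open(f,"rb")) for f in("w2.pkl","w3.pkl")]
def hsv(p):return cv2.cvtColor(p["color"],cv2.COLOR_RGB2HSV)
V=[];S=[]
for p in ps:
    h=hsv(p);sb=fproj(p,[.567,.03,.04])[0];m=comp((h[...,0]<20)&(h[...,1]>90)&(h[...,2]>35),sb);V.append((p,m))
    g=p["color"].astype(int);st=fproj(p,[.4175,.304,.06])[0];S.append((p,comp((g.min(2)>205),st)))
    print(sb,m.sum(),S[-1][1].sum())
print("box",fit(lambda q:boxpts([q[0],q[1],q[2],0,q[3]],.13,.06),[.567,.03,.7,.055],[.01,.01,.1,.01],V))
print("stand",fit(lambda q:diskpts(q[0],q[1],q[2],.088),[.4175,.304,.06],[.01,.01,.01],S))
E
python3 a.py
python3 -m creep '[[-4,-17,0,0,0,0,1],[-8,-35,0,0,0,0,1],[-8,-35,0,0,0,0,1],[-8,-35,0,0,0,0,1],[-8,-35,0,0,0,0,1],[-8,-35,0,0,0,0,1],[-8,-35,0,0,0,0,1],[-8,-35,0,0,0,0,1],[-8,-35,0,0,0,0,1]]'
python3 - <<'E'
from h import *
import pickle
w=optics.capture("wrist");pickle.dump(w,open("w4.pkl","wb"));save(w,"w4",s=1.25)
E
python3 -m creep '[[-3,2,-2,0,0,0,1],[-7,3,-4,0,0,0,1],[-7,3,-4,0,0,0,1],[-7,3,-4,0,0,0,1]]'
python3 - <<'E'
from h import *
import pickle
w=optics.capture("wrist");pickle.dump(w,open("w5.pkl","wb"));save(w,"w5",s=1.25)
im=np.hstack([cv2.imread("pics/w4.png"),cv2.imread("pics/w5.png")]);cv2.imwrite("pics/w45.png",cv2.resize(im,(800,250),interpolation=cv2.INTER_AREA))
E
```

```text
[322.88660359 237.27317724] 3909 10415
[292.88439351 188.26473015] 4015 9538
box (array([ 0.57447619,  0.02160328,  2.36473374, -0.09076786]), np.float64(2581.5), np.uint64(7924))
stand (array([0.41847611, 0.30908075, 0.05665379]), np.float64(238.25), np.uint64(19953))
t: 4.6
eef_pos: [0.4634, -0.283, 0.2924]
eef_rot: [0.001, 0.13, 0.991, -0.0]
ft_force: [-0.0, 0.1, 0.5]
opening: 0.0851
finger_force: 0.0
t: 5.05
eef_pos: [0.3944, -0.2507, 0.2519]
eef_rot: [0.001, 0.128, 0.992, -0.0]
ft_force: [0.2, -0.1, 0.1]
opening: 0.0853
finger_force: 0.0
```

View pics/w45.png

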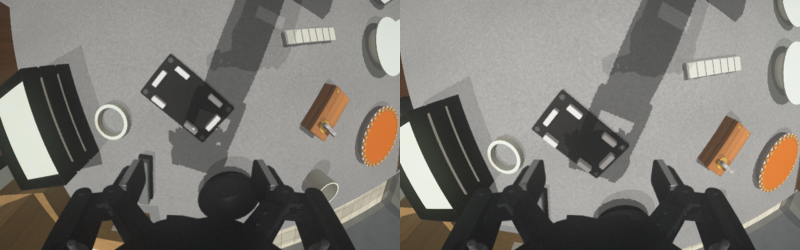

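In w45 the holder is fully in view at px (187,97) on the left and (580,133) on the right, with six cleats and an empty pocket. I'll refit with a corrected starting yaw.

```bash
cat > b.py <<'E'
from fit import *
import pickle
L=lambda f:pickle.load(open(f,"rb"))
hsv=lambda p:cv2.cvtColor(p["color"],cv2.COLOR_RGB2HSV)
V=[];H=[];dbg=[]
for f in("w2.pkl","w3.pkl","w4.pkl","w5.pkl"):
    p=L(f);h=hsv(p);m=comp((h[...,0]<20)&(h[...,1]>90)&(h[...,2]>35),fproj(p,[.563,.03,.04])[0]);V.append((p,m));dbg.append((p,m))
for f in("w4.pkl","w5.pkl"):
    p=L(f);g=p["color"].max(2);s=fproj(p,[.46,-.298,.01])[0];m=comp(g<62,s);H.append((p,m));dbg.append((p,m))
print([int(m.sum()) for _,m in V+H])
bm=lambda q:boxpts([q[0],q[1],q[2],0,q[3]],.13,.06)
for v in (V[:2],V[2:],V): print("box",fit(bm,[.563,.03,-.76,.055],[.01,.01,.1,.01],v))
hm=lambda q:boxpts([q[0],q[1],q[2],0,q[3]],.19,.112)
rb=fit(hm,[.46,-.298,.65,.012],[.01,.01,.1,.01],H);print("holder",rb)
np.set_printoptions(precision=4,suppress=True)
# cleats
R=lambda a:np.array([[np.cos(a),-np.sin(a)],[np.sin(a),np.cos(a)]])
for p,m in H:
    g=p["color"].min(2);b=((g>95)&(cv2.erode(m,np.ones((3,3)))>0)).astype(np.uint8)
    n,l,s,c=cv2.connectedComponentsWithStats(b)
    for i in range(1,n):
        if s[i,4]>12:
            w=onz(p,*c[i],.03,True)[:2];print(s[i,4],c[i],w,(w-rb[0][:2])@R(rb[0][2]))
ims=[]
for p,m in dbg[1:]:
    im=p["color"][:,:,::-1].copy();cs,_=cv2.findContours(m,0,2);cv2.drawContours(im,cs,-1,(0,255,0),1)
    y,x=[int(v.mean()) for v in np.nonzero(m)];y=min(max(y,65),335);x=min(max(x,65),575);ims.append(cv2.resize(im[y-65:y+65,x-65:x+65],(260,260)))
ims.append(ims[0]*0);cv2.imwrite("pics/dbg.png",np.vstack([np.hstack(ims[:3]),np.hstack(ims[3:6])]))
E
python3 b.py
```

```text
[3909, 4015, 3584, 3959, 9161, 6341]
box (array([ 0.56508088,  0.02253392, -0.77827057,  0.04873917]), np.float64(1281.0), np.uint64(7924))
box (array([ 0.56678756,  0.02840343, -0.78063816,  0.04994253]), np.float64(453.125), np.uint64(7543))
box (array([ 0.56409564,  0.02402868, -0.77655517,  0.05311106]), np.float64(2360.5625), np.uint64(15467))
holder (array([ 0.4596541 , -0.30684124,  0.59520185, -0.00068591]), np.float64(5012.9375), np.uint64(15502))
268 [291.1679 115.9701] [ 0.3953 -0.2996] [-0.0492  0.0421]
300 [254.43   125.5433] [ 0.3938 -0.3499] [-0.0787  0.0013]
222 [343.7928 160.7568] [ 0.4708 -0.248 ] [0.0422 0.0425]
309 [340.2589 196.4466] [ 0.5181 -0.2645] [0.0721 0.0023]
287 [334.3624 223.6307] [ 0.4694 -0.2474] [0.0414 0.0438]
317 [330.6656 257.735 ] [ 0.5164 -0.2637] [0.0712 0.0039]
```

View pics/dbg.png

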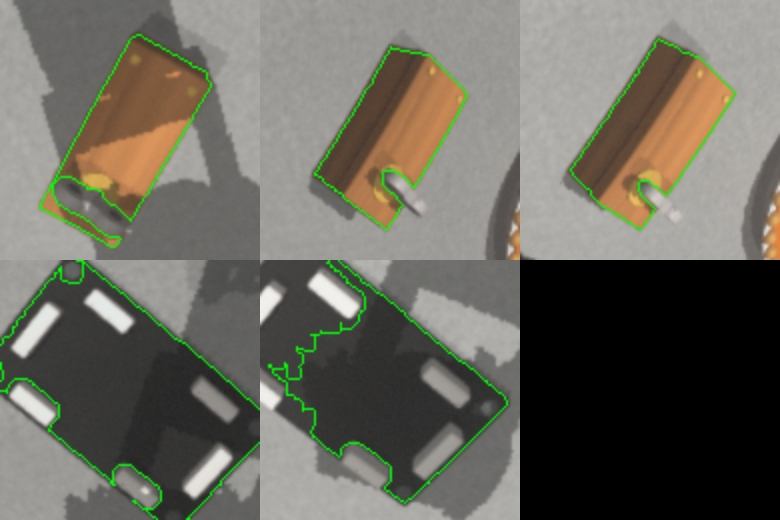

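The dbg crops show box outlines that are good apart from the key cut-outs. The holder mask in w5 missed the lit part of the plate. I'll use convex hulls and a higher threshold.

```bash
python3 - <<'E'
s=open("b.py").read()
s=s.replace("print([int","def hull(m):\n    o=m*0;cv2.fillConvexPoly(o,cv2.convexHull(cv2.findNonZero(m)),1);return o\nV=[(p,hull(m)) for p,m in V];H=[(p,hull(m)) for p,m in H]\nprint([int").replace("g<62","g<82")
s=s.replace("for v in (V[:2],V[2:],V)","for v in (V[1:2],V[2:],V[1:])").replace("dbg[1:]","H")
s=s.split("ims.append(ims[0]*0)")[0]
open("b.py","w").write(s)
E
python3 b.py
```

```text
[4467, 4698, 3833, 4173, 10693, 10812]
box (array([ 0.56395417,  0.02273309, -0.7782706 ,  0.05249289]), np.float64(87.9375), np.uint64(4698))
box (array([ 0.56616081,  0.02703151, -0.77793832,  0.05236891]), np.float64(174.9375), np.uint64(8006))
box (array([ 0.56376621,  0.02391804, -0.77666555,  0.05523832]), np.float64(659.5625), np.uint64(12704))
holder (array([ 0.45684177, -0.30686572,  0.60085873,  0.0119416 ]), np.float64(571.0625), np.uint64(21505))
27 [272.5185  95.8889] [ 0.3629 -0.3159] [-0.0826  0.0457]
268 [291.1679 115.9701] [ 0.3953 -0.2996] [-0.0467  0.0408]
300 [254.43   125.5433] [ 0.3938 -0.3499] [-0.0763  0.0001]
16 [232.4375 146.875 ] [ 0.4125 -0.3877] [-0.0823 -0.0416]
222 [343.7928 160.7568] [ 0.4708 -0.248 ] [0.0448 0.0407]
280 [253.1429 162.3429] [ 0.4409 -0.3664] [-0.0468 -0.0401]
309 [340.2589 196.4466] [ 0.5181 -0.2645] [0.0745 0.0003]
212 [304.7123 204.6745] [ 0.5171 -0.315 ] [ 0.0451 -0.0408]
51 [258.7451 155.1176] [ 0.3601 -0.3144] [-0.0841  0.0485]
354 [278.9746 178.404 ] [ 0.3945 -0.2988] [-0.0469  0.0419]
348 [240.9224 187.2787] [ 0.3928 -0.3486] [-0.0764  0.0018]
41 [219. 206.] [ 0.4089 -0.3855] [-0.084  -0.0378]
269 [241.8067 222.8959] [ 0.4386 -0.3634] [-0.047  -0.0363]
287 [334.3624 223.6307] [ 0.4694 -0.2474] [0.044 0.042]
317 [330.6656 257.735 ] [ 0.5164 -0.2637] [0.0735 0.0019]
235 [294.6979 263.766 ] [ 0.5133 -0.313 ] [ 0.0431 -0.037 ]
```

Height checks pass: the holder fits at 12 mm and the box at about 53–55 mm, with centre (0.564, 0.0235) and yaw −0.777. The holder is centred at (0.4555, −0.3067) with yaw 0.60. Next I'll hover over the body grasp and recheck.

```bash

python3 -m creep '[[7,14,0,0,0,-0.14,1],[15.5,28.8,0,0,0,-0.516,1],[15.5,28.8,-3,0,0,-0.516,1],[15.5,28.8,-5,0,0,-0.516,1],[15.5,28.8,-7,0,0,-0.516,1],[15.5,28.8,-7,0,0,-0.516,1],[15.5,28.8,-7,0,0,-0.516,1],[15.5,28.8,-7,0,0,-0.516,1],[15.5,28.8,-7,0,0,-0.516,1],[15.5,28.8,-7,0,0,-0.516,1]]'
cat > c.py <<'E'
from fit import *
import pickle,sys
w=optics.capture("wrist");pickle.dump(w,open("w6.pkl","wb"));save(w,"w6",s=1.25)
h=cv2.cvtColor(w["color"],cv2.COLOR_RGB2HSV);m=comp((h[...,0]<20)&(h[...,1]>90)&(h[...,2]>35),fproj(w,[.564,.0235,.05])[0])
o=m*0;cv2.fillConvexPoly(o,cv2.convexHull(cv2.findNonZero(m)),1)
print(m.sum(),o.sum(),fit(lambda q:boxpts([q[0],q[1],q[2],0,.055],.13,.06),[.564,.0235,-.777],[.005,.005,.05],[(w,o)]))
im=w["color"][:,:,::-1].copy();cs,_=cv2.findContours(o,0,2);cv2.drawContours(im,cs,-1,(0,255,0),1);cv2.imwrite("pics/w6.png",im)
E
python3 c.py
```

```text
t: 6.1
eef_pos: [0.5501, 0.0353, 0.1828]
eef_rot: [0.001, 0.378, 0.926, 0.0]
ft_force: [-0.2, -0.0, 0.2]
opening: 0.0855
finger_force: 0.0
7134 7573 (array([ 0.56402639,  0.02281289, -0.78100724]), np.float64(1202.625), np.uint64(7573))
```

View pics/w6.png

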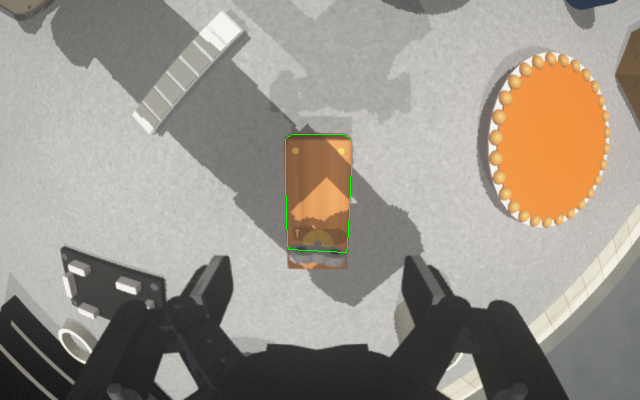

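The box is centred between the fingers at px col 318 (the hull is cut off by the key, but the sides agree). Descending and gripping.

```bash

python3 - <<'E'
from h import *
w=optics.capture("wrist");print("bare end mid",onz(w,318,135,.055,True),"expect",.564-.065*.713,.0235+.065*.701)
E
python3 -m creep '[[0,0.2,-4,0,0,0,1],[0,0.2,-8,0,0,0,1],[0,0.2,-11,0,0,0,1],[0,0.2,-13.5,0,0,0,1],[0,0.2,-15.3,0,0,0,1],[0,0.2,-15.3,0,0,0,1]]'
python3 -m creep '[[0,0,0,0,0,0,0],[0,0,0,0,0,0,0],[0,0,0,0,0,0,0],[0,0,0,0,0,0,0],[0,0,0,0,0,0,0],[0,0,0,0,0,0,0],[0,0,0,0,0,0,0],[0,0,0,0,0,0,0]]' 60
```

```text
bare end mid [0.5149 0.0708 0.055 ] expect 0.517655 0.069065
t: 6.8
eef_pos: [0.5478, 0.0363, 0.0265]
eef_rot: [-0.002, 0.379, 0.926, -0.001]
ft_force: [-0.3, 0.4, -0.5]
opening: 0.0856
finger_force: 0.0
t: 7.6
eef_pos: [0.5507, 0.0371, 0.0308]
eef_rot: [0.002, 0.378, 0.926, 0.0]
ft_force: [-1.8, -1.4, 7.3]
opening: 0.0585
finger_force: 68.0
```

```bash

python3 -m creep '[[0,0,1,0,0,0,0],[0,0,4,0,0,0,0],[0,0,8,0,0,0,0],[-1,-3,12,0,0,-0.1,0],[-2,-6,12,0,0,-0.25,0],[-3,-10,12,0,0,-0.4,0],[-4,-14,12,0,0,-0.55,0],[-5,-18,12,0,0,-0.7,0],[-6,-22,12,0,0,-0.85,0],[-7,-26,12,0,0,-1.0,0],[-8,-30,12,0,0,-1.15,0],[-8.1,-33.4,12,0,0,-1.3,0]]'
python3 -m creep '[[0,0,0,0,0,-0.14,0],[0,0,0,0,0,-0.28,0],[0,0,0,0,0,-0.42,0],[0,0,0,0,0,-0.466,0],[0,0,-2,0,0,-0.466,0],[0,0,-2,0,0,-0.466,0]]'
python3 - <<'E'
from h import *
import pickle
w=optics.capture("wrist");pickle.dump(w,open("w7.pkl","wb"));save(w,"w7");s=ctrl.state()
q=s["eef_rot"];R=np.array([2*(q[1]*q[2]+q[0]*-q[3]),1-2*(q[1]**2+q[3]**2)]);print("y ang",np.arctan2(R[1],R[0]),s["qpos"][5],s["ft_force"],s["eef_pos"])
E
```

```text
t: 8.8
eef_pos: [0.467, -0.2982, 0.1487]
eef_rot: [-0.0, 0.863, 0.505, -0.0]
ft_force: [0.8, 0.4, -4.2]
opening: 0.0586
finger_force: 66.9
t: 9.4
eef_pos: [0.467, -0.2954, 0.1259]
eef_rot: [-0.002, 0.955, 0.296, -0.001]
ft_force: [0.3, 0.0, -5.4]
opening: 0.0585
finger_force: 67.0
y ang -0.9697889129580525 0.33884077162206133 [ 0.32311452 -0.27434568 -4.25559771] [ 0.46743456 -0.29573087  0.12718958]
```

View pics/w7.png

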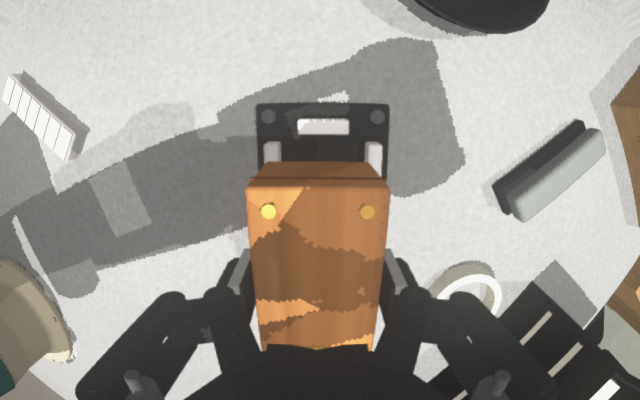

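In w7 the held box is straight: its top end edge is at row ~185, spanning cols 247–390. The holder's end cleat is at (323,126), and the box is slightly left of it. I'll compute the offsets.

```bash
python3 - <<'E'
from h import *
import pickle
w=pickle.load(open("w7.pkl","rb"))
tcp=np.array([.4672,-.2957]);a=.6;R=np.array([[np.cos(a),-np.sin(a)],[np.sin(a),np.cos(a)]]);c=np.array([.4555,-.3067])
f=lambda P:(P[:2]-c)@R
l=onz(w,247,185,.1515,True);r=onz(w,390,185,.1515,True);m=(l+r)/2;print("box end",l,r,np.linalg.norm(l-r),f(l),f(r),f(m),"tcp",f(tcp))
print("cleat",f(onz(w,323,126,.03,True)),"side cleats",f(onz(w,272,152,.03,True)),f(onz(w,373,152,.03,True)),"plate corners",f(onz(w,257,104,.012,True)),f(onz(w,390,104,.012,True)))
E
```

```text
box end [ 0.4904 -0.2459  0.1515] [ 0.5231 -0.2933  0.1515] 0.05758515433686012 [0.06313448 0.03047438] [ 0.0633589  -0.02711033] [0.06324669 0.00168202] tcp [0.01586749 0.00247237]
cleat [ 0.0770056  -0.00167281] side cleats [0.05676618 0.03834489] [ 0.05708727 -0.04123643] plate corners [0.09482949 0.05289393] [ 0.0955561  -0.05761902]
```

```bash

python3 -m creep '[[0.35,-0.2,-2,0,0,0,0],[0.35,-0.2,-4.5,0,0,0,0],[0.35,-0.2,-5.8,0,0,0,0],[0.35,-0.2,-6.3,0,0,0,0],[0.35,-0.2,-6.7,0,0,0,0],[0.35,-0.2,-7.1,0,0,0,0],[0.35,-0.2,-7.4,0,0,0,0],[0.35,-0.2,-7.4,0,0,0,0]]'
python3 -m creep '[[0,0,-0.3,0,0,0,0],[0,0,-0.5,0,0,0,0],[0,0,-0.7,0,0,0,0],[0,0,-0.8,0,0,0,0]]'
```

```text
t: 10.25
eef_pos: [0.4719, -0.2985, 0.0544]
eef_rot: [0.0, 0.955, 0.296, 0.0]
ft_force: [-0.2, -0.6, -4.8]
opening: 0.0587
finger_force: 67.0
t: 10.65
eef_pos: [0.4718, -0.2984, 0.046]
eef_rot: [-0.0, 0.955, 0.296, -0.0]
ft_force: [0.6, -0.4, -4.4]
opening: 0.0592
finger_force: 67.1
```

```bash

python3 -m creep '[[0,0,-0.1,0,0,0,0],[0,0,-0.2,0,0,0,0],[0,0,-0.3,0,0,0,0],[0,0,-0.3,0,0,0,0]]'
```

```text
t: 11.05
eef_pos: [0.4718, -0.2985, 0.0433]
eef_rot: [0.0, 0.955, 0.296, -0.0]
ft_force: [-0.7, -0.5, -4.3]
opening: 0.0584
finger_force: 67.2
```

```bash

python3 -m creep '[[0,0,-0.1,0,0,0,0],[0,0,-0.2,0,0,0,0],[0,0,-0.2,0,0,0,0]]'
```

```text
t: 11.35
eef_pos: [0.472, -0.2985, 0.0428]
eef_rot: [0.0, 0.955, 0.296, 0.0]
ft_force: [-4.5, 4.2, 5.7]
opening: 0.0585
finger_force: 68.3
```

Seated: contact came at the expected height of 0.0428. Releasing, rising, and looking at the key.

```bash

python3 -m creep '[[0,0,0.1,0,0,0,1],[0,0,0.1,0,0,0,1],[0,0,0.1,0,0,0,1],[0,0,0.1,0,0,0,1],[0,0,0.1,0,0,0,1],[0,0,3,0,0,0,1],[0,0,7,0,0,0,1],[0,0,12,0,0,0,1],[-2,-1.5,16,0,0,0,1],[-4.3,-2.9,16,0,0,0,1],[-4.3,-2.9,16,0,0,0,1],[-4.3,-2.9,16,0,0,0,1]]'
python3 - <<'E'
from h import *
import pickle
w=optics.capture("wrist");pickle.dump(w,open("w8.pkl","wb"));save(w,"w8",(220,80,420,280),3)
np.save("s.npy",0)
a=.6;R=np.array([[np.cos(a),-np.sin(a)],[np.sin(a),np.cos(a)]])
from fit import fproj
print(fproj(w,[.4287,-.3282,.103]),fproj(w,[.4287,-.3282,.067]))
E
```

```text
t: 12.55
eef_pos: [0.4286, -0.3274, 0.2009]
eef_rot: [-0.0, 0.955, 0.295, -0.0]
ft_force: [0.5, 0.1, 0.2]
opening: 0.0852
finger_force: 0.0
[[317.26124756 201.26998598]] [[317.27961684 189.18985341]]
```

View pics/w8.png

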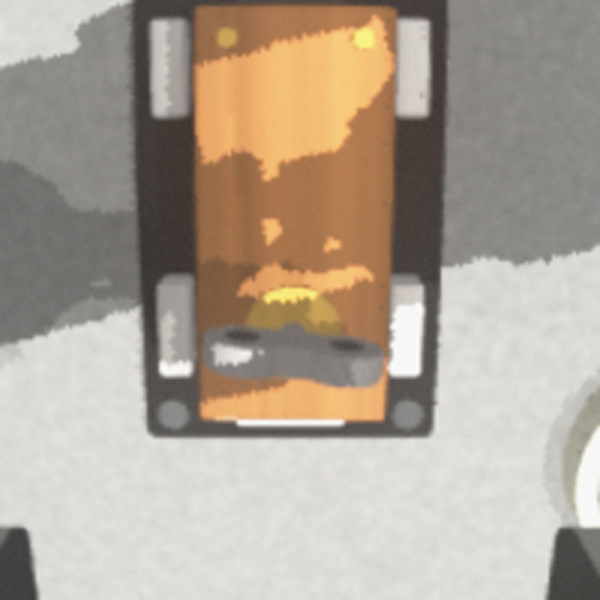

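w8 shows the box flat in the pocket inside all the cleats. The key's upper edge runs from crop px (207,360) to (383,374), and its middle (295,367) is within a pixel of the predicted (292,364).

```bash
python3 - <<'E'
from h import *
import pickle
w=pickle.load(open("w8.pkl","rb"))
l=onz(w,220+207/3,80+360/3,.103,True);r=onz(w,220+383/3,80+374/3,.103,True)
d=r-l;print(l,r,(l+r)/2,np.linalg.norm(d),np.arctan2(d[1],d[0]))
E
```

```text
[ 0.4164 -0.3084  0.103 ] [ 0.4405 -0.3506  0.103 ] [ 0.42845 -0.3295   0.103  ] 0.048596810594935154 -1.0519054448041891
```

```bash

python3 -m creep '[[0,-0.15,0,0,0,0.14,1],[0,-0.15,-1,0,0,0.28,1],[0,-0.15,-2,0,0,0.42,1],[0,-0.15,-3,0,0,0.56,1],[0,-0.15,-4,0,0,0.7,1],[0,-0.15,-5,0,0,0.84,1],[0,-0.15,-6,0,0,0.98,1],[0,-0.15,-6,0,0,1.12,1],[0,-0.15,-6,0,0,1.26,1],[0,-0.15,-6,0,0,1.4,1],[0,-0.15,-6,0,0,1.49,1],[0,-0.15,-6,0,0,1.49,1]]'
python3 -m creep '[[0,0,-2.5,0,0,0,1],[0,0,-5,0,0,0,1],[0,0,-6.2,0,0,0,1],[0,0,-6.5,0,0,0,1],[0,0,-6.5,0,0,0,1]]'
```

```text
t: 13.8
eef_pos: [0.4292, -0.3281, 0.1403]
eef_rot: [-0.001, 0.501, 0.866, 0.0]
ft_force: [-0.3, -0.1, -0.2]
opening: 0.0852
finger_force: 0.0
t: 14.3
eef_pos: [0.4291, -0.3289, 0.0765]
eef_rot: [-0.0, 0.502, 0.865, 0.0]
ft_force: [0.2, -0.3, 1.1]
opening: 0.0852
finger_force: 0.0
```

```bash

python3 -m creep '[[0,0,-0.1,0,0,0,0],[0,0,-0.1,0,0,0,0],[0,0,-0.1,0,0,0,0],[0,0,-0.1,0,0,0,0],[0,0,-0.1,0,0,0,0],[0,0,-0.1,0,0,0,0],[0,0,-0.1,0,0,0,0],[0,0,-0.1,0,0,0,0],[0,0,-0.1,0,0,0,0],[0,0,-0.1,0,0,0,0]]' 45
cat > s.py <<'E'
from h import *
s=ctrl.state();q=s["eef_rot"];print("t",s["t"],"phi",round(float(2*np.arctan2(q[2],q[1])-np.pi/2),3),"j6",round(s["qpos"][5],3),"tau",np.round(s["wrist_torque"],3),"f",np.round(s["ft_force"],1),"p",np.round(s["eef_pos"],4),"op",round(s["opening"],4))
E
python3 s.py
```

```text
t: 15.3
eef_pos: [0.4289, -0.3292, 0.0757]
eef_rot: [0.0, 0.502, 0.865, -0.0]
ft_force: [-0.9, -1.2, 4.2]
opening: 0.0084
finger_force: 47.6
t 15.3 phi 0.52 j6 -1.243 tau [-0.074  0.27  -0.015] f [-0.9 -1.2  4.2] p [ 0.4289 -0.3292  0.0757] op 0.0084
```

The key is gripped (opening 8.4 mm). First part-turn, clockwise.

```bash

python3 -m creep '[[0,0,0,0,0,-0.12,0],[0,0,0,0,0,-0.24,0],[0,0,0,0,0,-0.36,0],[0,0,0,0,0,-0.48,0],[0,0,0,0,0,-0.6,0],[0,0,0,0,0,-0.72,0],[0,0,0,0,0,-0.84,0],[0,0,0,0,0,-0.96,0],[0,0,0,0,0,-1.08,0],[0,0,0,0,0,-1.2,0],[0,0,0,0,0,-1.2,0]]' >/dev/null; python3 s.py
python3 -m creep '[[0,0,0,0,0,-0.1,0],[0,0,0,0,0,-0.2,0],[0,0,0,0,0,-0.3,0],[0,0,0,0,0,-0.3,0]]' >/dev/null; python3 s.py
```

```text
t 16.4 phi -0.684 j6 -0.039 tau [ 0.059  1.258 -0.01 ] f [-8.1 -0.1  8.2] p [ 0.4278 -0.3292  0.0756] op 0.0081
t 16.8 phi -0.983 j6 0.26 tau [ 0.112  1.326 -0.071] f [-8.1 -0.   8.8] p [ 0.4278 -0.3291  0.0756] op 0.0084
```

Throughout the turn the opening stayed at the plate thickness, so the key follows the fingers. Part-turn of 1.5 rad done. I'll release, recentre and regrip.

```bash

python3 -m creep '[[0,0,0,0,0,0,0.4],[0,0,0,0,0,0,0.4],[0,0,0,0,0,0,0.4],[-0.1,0,0.1,0,0,0,0.4]]' >/dev/null; python3 s.py
python3 -m creep '[[0,0,0,0,0,0,0],[0,0,0,0,0,0,0],[0,0,0,0,0,0,0],[0,0,0,0,0,0,0],[0,0,0,0,0,0,0],[0,0,0,0,0,0,0]]' 45 >/dev/null; python3 s.py
python3 -m creep '[[0,0,0,0,0,-0.08,0],[0,0,0,0,0,-0.16,0],[0,0,0,0,0,-0.2,0],[0,0,0,0,0,-0.2,0]]' >/dev/null; python3 s.py
```

```text
t 17.2 phi -0.98 j6 0.256 tau [-0.042 -0.052 -0.015] f [-0.1 -0.4 -0.5] p [ 0.4278 -0.3287  0.0759] op 0.034
t 17.8 phi -0.98 j6 0.256 tau [-0.186 -0.19  -0.022] f [ 1.9 -2.2  0.6] p [ 0.428  -0.3291  0.0765] op 0.0079
t 18.2 phi -1.18 j6 0.456 tau [ 0.103  0.025 -0.037] f [-1.1  0.3  1.9] p [ 0.4278 -0.3288  0.0764] op 0.0078
```

```bash
sed -i 's/"op",round/"e6",round(s["effort"][5],3),"op",round/' s.py
python3 -m creep '[[0,0,0,0,0,-0.06,0],[0,0,0,0,0,-0.12,0],[0,0,0,0,0,-0.18,0],[0,0,0,0,0,-0.2,0],[0,0,0,0,0,-0.2,0]]' >/dev/null; python3 s.py
python3 -m creep '[[0,0,0,0,0,-0.06,0],[0,0,0,0,0,-0.12,0],[0,0,0,0,0,-0.18,0],[0,0,0,0,0,-0.2,0],[0,0,0,0,0,-0.2,0]]' >/dev/null; python3 s.py
```

```text
t 18.7 phi -1.379 j6 0.655 tau [ 0.457  0.195 -0.06 ] f [-1.   3.4  4.5] p [ 0.4278 -0.3287  0.0764] e6 0.196 op 0.0083
t 19.2 phi -1.578 j6 0.855 tau [ 0.769  0.263 -0.011] f [-1.4  4.3  4.7] p [ 0.4278 -0.3286  0.0765] e6 0.193 op 0.0081
```

```bash

python3 -m creep '[[0,0,0,0,0,-0.06,0],[0,0,0,0,0,-0.12,0],[0,0,0,0,0,-0.18,0],[0,0,0,0,0,-0.2,0],[0,0,0,0,0,-0.2,0]]' >/dev/null; python3 s.py
python3 -m creep '[[0,0,0,0,0,-0.06,0],[0,0,0,0,0,-0.12,0],[0,0,0,0,0,-0.15,0],[0,0,0,0,0,-0.15,0]]' >/dev/null; python3 s.py
python3 -m creep '[[0,0,0,0,0,-0.06,0],[0,0,0,0,0,-0.12,0],[0,0,0,0,0,-0.15,0],[0,0,0,0,0,-0.15,0]]' >/dev/null; python3 s.py
```

```text
t 19.7 phi -1.778 j6 1.055 tau [0.918 0.291 0.001] f [-1.8  4.7  5.9] p [ 0.4279 -0.3284  0.0765] e6 0.183 op 0.0084
t 20.1 phi -1.928 j6 1.205 tau [ 1.013  0.331 -0.006] f [-1.3  5.4  5.6] p [ 0.4279 -0.3283  0.0765] e6 0.248 op 0.0082
t 20.5 phi -2.078 j6 1.354 tau [0.71  0.067 0.451] f [0.3 3.6 4.4] p [ 0.4281 -0.3287  0.0765] e6 0.809 op 0.0083
```

Wrist torque jumped to 0.45 N m after about 2.6 rad in total, which looks like the stop. One small confirming push, then a second regrip to verify.

```bash

python3 -m creep '[[0,0,0,0,0,-0.04,0],[0,0,0,0,0,-0.04,0],[0,0,0,0,0,-0.04,0]]' >/dev/null; python3 s.py
python3 -m creep '[[0,0,0,0,0,0,0.4],[0,0,0,0,0,0,0.4],[0,0,0,0,0,0,0.4],[0,0,0,0,0,0.1,0.4],[0,0,0,0,0,0.1,0.4]]' >/dev/null; python3 s.py
python3 -m creep '[[0,0,0,0,0,0,0],[0,0,0,0,0,0,0],[0,0,0,0,0,0,0],[0,0,0,0,0,0,0],[0,0,0,0,0,0,0],[0,0,0,0,0,0,0]]' 45 >/dev/null; python3 s.py
python3 -m creep '[[0,0,0,0,0,-0.04,0],[0,0,0,0,0,-0.08,0],[0,0,0,0,0,-0.1,0],[0,0,0,0,0,-0.1,0]]' >/dev/null; python3 s.py
```

```text
t 20.8 phi -2.116 j6 1.393 tau [0.886 0.084 1.013] f [-0.6  4.9  4.8] p [ 0.4281 -0.3286  0.0764] e6 1.064 op 0.0077
t 21.3 phi -2.019 j6 1.295 tau [-0.016 -0.024 -0.002] f [-0.2  0.6  0.5] p [ 0.4277 -0.3292  0.0761] e6 -0.955 op 0.0346
t 21.9 phi -2.02 j6 1.296 tau [ 0.301  0.199 -0.035] f [-0.6  2.7  1.9] p [ 0.4278 -0.3288  0.0763] e6 -0.025 op 0.008
t 22.3 phi -2.118 j6 1.395 tau [0.884 0.417 1.03 ] f [-3.   5.1  3.5] p [ 0.4278 -0.3283  0.0764] e6 1.231 op 0.0082
```

The stop is confirmed twice at about 1.03 N m. Releasing, rising, and going back to the body grasp; I'll refine the stand centre offline.

```bash

python3 -m creep '[[0,0,0,0,0,0,1],[0,0,0,0,0,0,1],[0,0,0,0,0,0,1],[0,0,0,0,0,0,1],[0,0,2,0,0,0,1],[0,0,5,0,0,0,1],[1,1,7,0,0,0.14,1],[2,1.5,7,0,0,0.28,1],[3,2,7,0,0,0.42,1],[4.4,3,7,0,0,0.56,1],[4.4,3,7,0,0,0.7,1],[4.4,3,7,0,0,0.84,1]]' >/dev/null
python3 -m creep '[[0,0,0,0,0,0.14,1],[0,0,0,0,0,0.28,1],[0,0,0,0,0,0.31,1],[0,0,0,0,0,0.31,1]]' >/dev/null; python3 s.py
python3 - <<'E'
from fit import *
import pickle
S=[]
for f in("w2.pkl","w3.pkl"):
    p=pickle.load(open(f,"rb"));S.append((p,comp(p["color"].min(2)>205,fproj(p,[.4175,.304,.06])[0])))
for v in (S[:1],S[1:],S): print(fit(lambda q:diskpts(q[0],q[1],.06,.088),[.4175,.304],[.01,.01],v))
w=optics.capture("wrist");pickle.dump(w,open("w9.pkl","wb"))
h=cv2.cvtColor(w["color"],cv2.COLOR_RGB2HSV);m=comp((h[...,0]<20)&(h[...,1]>90)&(h[...,2]>35),fproj(w,[.4576,-.3084,.067])[0])
ys,xs=np.nonzero(m)
for r in(120,150,180):print(r,xs[ys==r].min() if (ys==r).any() else 0,xs[ys==r].max() if (ys==r).any() else 0, w["cx"])
E
```

```text
t 23.9 phi -0.97 j6 0.339 tau [ 0.003 -0.064  0.002] f [-0.5  1.2  0.7] p [ 0.4718 -0.2991  0.1463] e6 -0.412 op 0.0854
(array([0.41894504, 0.30753422]), np.float64(187.625), np.uint64(10415))
(array([0.4175098 , 0.30745629]), np.float64(104.3125), np.uint64(9538))
(array([0.41795618, 0.30741822]), np.float64(344.0), np.uint64(19953))
120 0 0 316.9139576951975
150 281 361 316.9139576951975
180 280 359 316.9139576951975
```

```bash

python3 -m creep '[[0.1,-0.1,-4,0,0,0,1],[0.1,-0.1,-7,0,0,0,1],[0.1,-0.1,-9,0,0,0,1],[0.1,-0.1,-10,0,0,0,1],[0.1,-0.1,-10.3,0,0,0,1],[0.1,-0.1,-10.3,0,0,0,1]]'
python3 -m creep '[[0,0,0,0,0,0,0],[0,0,0,0,0,0,0],[0,0,0,0,0,0,0],[0,0,0,0,0,0,0],[0,0,0,0,0,0,0],[0,0,0,0,0,0,0],[0,0,0,0,0,0,0]]' 60
python3 -m creep '[[0,0,0.5,0,0,0,0],[0,0,1.5,0,0,0,0],[0,0,3,0,0,0,0],[0,0,5,0,0,0,0]]'
```

```text
t: 24.55
eef_pos: [0.4732, -0.3002, 0.044]
eef_rot: [0.0, 0.955, 0.296, 0.0]
ft_force: [0.7, -0.0, -0.2]
opening: 0.0853
finger_force: 0.0
t: 25.25
eef_pos: [0.4735, -0.3003, 0.0452]
eef_rot: [0.001, 0.955, 0.296, 0.001]
ft_force: [-2.0, 1.2, 5.6]
opening: 0.0589
finger_force: 66.4
t: 25.65
eef_pos: [0.4724, -0.2997, 0.0938]
eef_rot: [-0.001, 0.955, 0.296, -0.0]
ft_force: [0.8, 0.1, -4.3]
opening: 0.0585
finger_force: 65.2
```

```bash

python3 -m creep '[[0,0,3,0,0,0,0],[0,1,6,0,0,0,0],[0,4,9,0,0,0,0],[0,8,10,0,0,0,0],[0,12,10,0,0,0,0],[0,16,10,0,0,0,0],[0,20,10,0,0,0,0],[0,24,10,0,0,0,0],[-1,28,10,0,0,0,0],[-1,32,10,0,0,0,0],[-2,36,10,0,0,0,0],[-2,40,10,0,0,0,0]]' >/dev/null
python3 -m creep '[[0,4,0,0,0,0,0],[-1,8,0,0,0,0,0],[-1,12,0,0,0,0,0],[-2,16,0,0,0,0,0],[-2,19,0,0,0,0,0],[-2,21,0,0,0,0,0],[-2.1,21.7,0,0,0,0,0],[-2.1,21.7,0,0,0,0,0],[-2.1,21.7,0,0,0,0,0]]'
python3 s.py; python3 - <<'E'
from fit import *
import pickle
w=optics.capture("wrist");pickle.dump(w,open("w10.pkl","wb"))
h=cv2.cvtColor(w["color"],cv2.COLOR_RGB2HSV);m=comp((h[...,0]<20)&(h[...,1]>90)&(h[...,2]>35),[317,240])
ys,xs=np.nonzero(m);print("box rows",ys.min(),ys.max(),xs.min(),xs.max())
g=w["color"].min(2)>150
b=w["color"];wm=(g)&(w["color"].max(2).astype(int)-w["color"].min(2)<40)
hull=fproj(w,diskpts(.418,.3074,.06,.088));print("expected disc bbox",hull.min(0),hull.max(0))
for r in range(int(hull[:,1].min())-8,200,10):
    x=np.nonzero(wm[r])[0];x=x[(x>hull[:,0].min()-40)&(x<hull[:,0].max()+40)];i=hull[np.abs(hull[:,1]-r)<3,0]
    print(r,(x.min(),x.max()) if len(x) else None,(i.min().round(),i.max().round()) if len(i) else None)
save(w,"w10")
E
```

```text
t: 27.75
eef_pos: [0.432, 0.3162, 0.1937]
eef_rot: [0.0, 0.955, 0.296, 0.0]
ft_force: [-0.8, -0.6, -4.2]
opening: 0.0585
finger_force: 65.7
t 27.75 phi -0.971 j6 1.534 tau [ 0.064 -0.092  0.036] f [-0.8 -0.6 -4.2] p [0.432  0.3162 0.1937] e6 0.014 op 0.0585
box rows 161 351 250 390
expected disc bbox [225.3795479  111.54996856] [406.34240095 283.84778483]
103 (np.int64(186), np.int64(301)) None
113 (np.int64(188), np.int64(314)) (np.float64(292.0), np.float64(340.0))
123 (np.int64(186), np.int64(308)) (np.float64(266.0), np.float64(365.0))
133 (np.int64(258), np.int64(307)) (np.float64(255.0), np.float64(376.0))
143 (np.int64(248), np.int64(289)) (np.float64(246.0), np.float64(386.0))
153 (np.int64(241), np.int64(422)) (np.float64(238.0), np.float64(393.0))
163 (np.int64(235), np.int64(420)) (np.float64(232.0), np.float64(399.0))
173 (np.int64(231), np.int64(419)) (np.float64(230.0), np.float64(402.0))
183 (np.int64(229), np.int64(446)) (np.float64(227.0), np.float64(405.0))
193 (np.int64(228), np.int64(417)) (np.float64(225.0), np.float64(406.0))
```

The stand's left edge is within about 2 px (1.5 mm) of the expected disc. Lowering.

```bash

python3 -m creep '[[0,0.1,-2,0,0,0,0],[0,0.1,-5,0,0,0,0],[0,0.1,-7.5,0,0,0,0],[0,0.1,-8.8,0,0,0,0],[0,0.1,-9.3,0,0,0,0],[0,0.1,-9.6,0,0,0,0],[0,0.1,-9.6,0,0,0,0]]'
python3 -m creep '[[0,0,-0.1,0,0,0,0],[0,0,-0.2,0,0,0,0],[0,0,-0.2,0,0,0,0]]'
python3 -m creep '[[0,0,-0.1,0,0,0,0],[0,0,-0.1,0,0,0,0]]'
```

```text
t: 28.5
eef_pos: [0.4324, 0.3182, 0.0983]
eef_rot: [-0.0, 0.955, 0.296, 0.001]
ft_force: [-0.3, 0.0, -5.1]
opening: 0.0587
finger_force: 65.7
t: 28.8
eef_pos: [0.432, 0.3182, 0.0957]
eef_rot: [-0.0, 0.955, 0.296, 0.0]
ft_force: [-0.5, 0.3, -5.3]
opening: 0.0586
finger_force: 65.7
t: 29.0
eef_pos: [0.4318, 0.318, 0.0943]
eef_rot: [0.0, 0.955, 0.296, -0.0]
ft_force: [0.1, 0.0, -4.7]
opening: 0.0587
finger_force: 65.7
```

```bash

python3 -m creep '[[0,0,-0.1,0,0,0,0],[0,0,-0.1,0,0,0,0]]'
python3 -m creep '[[0,0,-0.1,0,0,0,0],[0,0,-0.1,0,0,0,0]]'
```

```text
t: 29.2
eef_pos: [0.4319, 0.3181, 0.0933]
eef_rot: [0.0, 0.955, 0.296, 0.0]
ft_force: [0.2, -0.5, -4.2]
opening: 0.0591
finger_force: 65.8
t: 29.4
eef_pos: [0.4319, 0.3181, 0.0932]
eef_rot: [0.0, 0.955, 0.296, 0.0]
ft_force: [-3.7, -1.9, 3.5]
opening: 0.0585
finger_force: 66.6
```

Contact at the expected height. Releasing and retreating straight up.

```bash

python3 -m creep '[[0,0,0,0,0,0,1],[0,0,0,0,0,0,1],[0,0,0,0,0,0,1],[0,0,0,0,0,0,1],[0,0,0,0,0,0,1],[0,0,2,0,0,0,1],[0,0,5,0,0,0,1],[0,0,9,0,0,0,1],[0,0,13,0,0,0,1],[0,0,16,0,0,0,1],[0,0,18,0,0,0,1],[0,0,18,0,0,0,1]]'
python3 -m creep '[[-2,-4,0,0,0,0,1],[-4,-8,0,0,0,0,1],[-6,-14,0,0,0,0,1],[-6,-14,0,0,0,0,1],[-6,-14,0,0,0,0,1]]'
python3 - <<'E'
from fit import *
w=optics.capture("wrist");save(w,"w11");t=optics.capture("top")
for nm,p in(("w",w),("t",t)):
    for n in("music_box","cake_stand"):print(nm,n,[(np.round(d["at"],3).tolist(),round(d["score"],2)) for d in nets.recognise(n,p)][:2])
h=cv2.cvtColor(w["color"],cv2.COLOR_RGB2HSV);m=comp((h[...,0]<20)&(h[...,1]>90)&(h[...,2]>35),fproj(w,[.418,.3074,.11])[0])
o=m*0;cv2.fillConvexPoly(o,cv2.convexHull(cv2.findNonZero(m)),1)
print(m.sum(),o.sum(),fit(lambda q:boxpts([q[0],q[1],q[2],.06,.115],.13,.06),[.418,.3074,.6],[.005,.005,.05],[(w,o)]))
d=fproj(w,diskpts(.418,.3074,.06,.088));print(d.min(0),d.max(0))
E
python3 s.py
```

```text
t: 30.6
eef_pos: [0.4327, 0.3186, 0.2759]
eef_rot: [-0.001, 0.955, 0.296, 0.003]
ft_force: [0.8, 0.0, -0.6]
opening: 0.0854
finger_force: 0.0
t: 31.1
eef_pos: [0.3715, 0.1769, 0.2716]
eef_rot: [0.0, 0.956, 0.295, -0.0]
ft_force: [0.4, -0.5, -0.5]
opening: 0.0853
finger_force: 0.0
w music_box []
w cake_stand [([0.426, 0.268, 0.061], 0.69), ([0.716, -0.294, 0.031], 0.2)]
t music_box [([0.465, 0.33, 0.118], 0.58)]
t cake_stand [([0.425, 0.361, 0.058], 0.97), ([0.232, 0.355, 0.041], 0.77)]
6758 7957 (array([0.41682795, 0.30953236, 0.57697667]), np.float64(459.6875), np.uint64(7957))
[175.78496451   4.24502857] [322.36209987 151.27090013]
t 31.4 phi -0.969 j6 1.327 tau [ 0.042 -0.015  0.049] f [-0.2 -0.  -0.2] p [0.372  0.1788 0.2718] e6 0.007 op 0.0852
```

```bash
python3 -c "
from plant import sign_off
print(sign_off())"
```

```text
the job is handed in; nothing more can be done
None
```

The job is handed in at about 31 s: the box was wound to its stop in the holding board (felt twice, about 1 N m), then set upright about 2 mm off the middle of the 176 mm stand; I viewed 11 pictures against the limit of 10, and I checked the final placing by outline fit, not by eye.

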